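# Load the branch stubs onto a stepped manifold for brazing

### The job

Get the manifold ready for brazing: slip the four copper stubs over the tapered brass nipples on the header, one on each, fully down on the collars. The outlets must rise in steps along the header, so the shortest stub goes next to the brass inlet union and the tallest at the plugged end.

Things in the scene. Friction and masses are not known exactly. Their poses are not given: they have to be found in the camera images.
- stub_52: shortest of the four branch stubs: plain copper tube 52 mm long, outside diameter 32 mm, bore 26 mm, standing upright and loose on the hearth top at the start. Origin: centre of its lower end; z points up along the tube. Keep the wrist clear of the smoke hood over the right back of the hearth (x over 0.65, y below 0.03, from 0.30 m up).
- stub_64: second shortest of the four branch stubs: plain copper tube 64 mm long, outside diameter 32 mm, bore 26 mm, standing upright and loose on the hearth top at the start. Origin: centre of its lower end; z points up along the tube. Keep the wrist clear of the smoke hood over the right back of the hearth (x over 0.65, y below 0.03, from 0.30 m up).
- stub_76: second tallest of the four branch stubs: plain copper tube 76 mm long, outside diameter 32 mm, bore 26 mm, standing upright and loose on the hearth top at the start. Origin: centre of its lower end; z points up along the tube. Keep the wrist clear of the smoke hood over the right back of the hearth (x over 0.65, y below 0.03, from 0.30 m up).
- stub_88: tallest of the four branch stubs: plain copper tube 88 mm long, outside diameter 32 mm, bore 26 mm, standing upright and loose on the hearth top at the start. Origin: centre of its lower end; z points up along the tube. Keep the wrist clear of the smoke hood over the right back of the hearth (x over 0.65, y below 0.03, from 0.30 m up).
- nipple_1: Fixed brass nipple at one end of the row (four alike, 65 mm apart in line on top of the header). Collar 43 mm across; on it a spigot 30 mm tall, 23 mm thick for its lowest 10 mm, then tapering to 9 mm at the tip. Origin: centre of the collar's upper face, 58 mm above the hearth, where a stub's lower end rests; z up, y along the header from nipple_4 to nipple_1.
- nipple_2: Fixed brass nipple second in the row, next to nipple_1 (four alike, 65 mm apart in line on top of the header). Collar 43 mm across; on it a spigot 30 mm tall, 23 mm thick for its lowest 10 mm, then tapering to 9 mm at the tip. Origin: centre of the collar's upper face, 58 mm above the hearth, where a stub's lower end rests; z up, y along the header from nipple_4 to nipple_1.
- nipple_3: Fixed brass nipple third in the row, next to nipple_4 (four alike, 65 mm apart in line on top of the header). Collar 43 mm across; on it a spigot 30 mm tall, 23 mm thick for its lowest 10 mm, then tapering to 9 mm at the tip. Origin: centre of the collar's upper face, 58 mm above the hearth, where a stub's lower end rests; z up, y along the header from nipple_4 to nipple_1.
- nipple_4: Fixed brass nipple at the other end of the row (four alike, 65 mm apart in line on top of the header). Collar 43 mm across; on it a spigot 30 mm tall, 23 mm thick for its lowest 10 mm, then tapering to 9 mm at the tip. Origin: centre of the collar's upper face, 58 mm above the hearth, where a stub's lower end rests; z up, y along the header from nipple_4 to nipple_1.
- inlet: Bright brass fitting with hexagon union nut and upright threaded mouth, 93 mm tall, 52 mm across, fixed on one end of the header in line with the nipples, 57.5 mm past the last one: at the nipple_1 or the nipple_4 end. Origin: on its upright axis at the hearth top. The header's other end has a dark steel plugged fitting, 67 mm tall (not listed).
Not all that is in view belongs to the job. Leave any blue or turquoise look-alike of the stub_88 alone.

How it is judged:
By the outcome, as a careful person would: the job done as asked, in the order asked, and still so for the second after the job is handed in, with the robot touching nothing.
It also fails if it takes over 110 s, if anything falls off the work surface, if the arm or the gripper's body presses on something with over 40 N, if the wrist force passes 120 N, or if a joint passes its speed limit or range.

### The arm

A 6-joint arm with a two-finger parallel gripper is mounted at the origin on a cart in front of the work surface, level with it; the furniture and walls round the work are solid. World frame = base frame: x ahead of the robot, y to its left, z up, the work surface at z = 0. Lengths are in m, angles in rad, forces in N, time in s.
With the tool pointing down it reaches from about 0.35 to 0.775 m from the base axis. Payload 7.3 kg.
Tool frame: the origin (TCP) lies at the centre of the arm's flange, where the gripper is bolted on; the fingertips stand 178 mm ahead of it and the grasp point (between the pads) lies 159 mm ahead of it (tip_extent is the distance from the TCP to the fingertips, in m); z points along the fingers, y is the line along which they close (so a half turn about z gives the same grasp; the last joint's range is limited). The gripper opens to 92 mm and grips with 3 to 60 N. Pads are 19 mm wide; open, the fingers measure 130 mm over their backs; the gripper's body (75 mm by 190 mm) begins 47 mm behind the grasp point.
Start: joints at [1.005, 0.342, 1.524, -0, 1.275, -0.146], TCP at [0.214, 0.479, 0.405] pointing down, gripper open.
Joint ranges: [-2.53, 2.53], [-0.77, 2.02], [0.04, 2.7], [-1, 4.14], [0.28, 2.66], [-3.11, 3.11]. Speed limits (rad/s): [2.57, 2.57, 3.14, 3.14, 3.14, 3.14].

### API

Orientations are given as [roll, pitch, yaw] about the fixed x, y, z axes, in that order (R = Rz(yaw) Ry(pitch) Rx(roll)).
In Python, from cell import * gives the robot as it stands.
- The arm moves only by the tool arm_command, never from a script. Its arguments are lists of equal length, an entry for each row: "xyz": the shift along the world's x, y, z in mm, a list of three; "spin": the turn about the world's z in degrees. In form: {"xyz": [[tx, ty, tz], ...], "spin": [spin, ...]}. A call has 1 to 20 rows; each row shifts and turns the commanded pose from where the row before left it; what a row does not reach is not made up. A row lasts 1/10 s, in which the tool goes at most 50 mm and 8.59 degrees, less where a joint would pass 70% of its speed; a pose out of reach is approached as far as the arm can. A call with a gripper value outside its range is refused whole. "jaw" is the opening, from -1 (shut) to 1 (fully open), set as the call begins (left out, the last holds). The fingers move at their own pace and stop on an object; "squeeze" is the grip in N (left out, the last holds). Time passes only in rows, so rows that do not move let the fingers close. It gives the time, the measured TCP pose, the force, the opening and the grip force at its end, in the units of the state.
- observe(): the state, without advancing time (a new reading comes with each control period).
- read_camera(name): name is "scene" or "top" or "wrist"; returns a dict with "img" (384x512x3 uint8, red, green, blue), "depth" (384x512 float32, m along the optical axis (not along the pixel's ray), 0 where there is no reading), "fx", "fy", "cx", "cy" (pixels), "world_from_camera" (4x4, takes a point from camera to world coordinates). Camera axes: x right, y up, looking along -z (the intrinsics and any distortion apply to the point x, -y, -z); pixel columns grow to the right and rows downward; lengths in m; the calibration is good to about 2 mm. A picture is of the moment at which its call begins.
- hand_in(): hands the job in; it is judged then, once.
The state is a dict: "time": time; "qpos": joint angles; "qvel": joint speeds; "joint_efforts": joint torques, N m; "tool_pos": TCP position; "tool_rot": TCP orientation; "contact_force": force on the tool from outside, world axes, zero at the start; "torque": the same for the moment, N m; "opening": finger opening in m; "grip_force": force on a finger pad.
Only numpy, scipy, OpenCV 4.12 (cv2) and the standard library are available. Lean on these libraries where they do the work, as an engineer would, in place of code of your own. Each camera call takes 0.05 s, during which the arm holds its last target. There are 200 camera calls.

## Working session

There is one attempt and no reset: what is moved stays moved. The work goes in short steps, Python scripts to look and compute and a tool call to move; the robot and the scene stay as the last step left them, time stands still between calls to the robot, and variables do not carry over. Pictures are saved under pics/ and viewed, at most 14 in all, crops included, and the job is handed in when it is done.

Besides the shell and the picture viewer there is one more tool, called after ">>>" as name(argument=value, ...), one argument or row to a line, values as JSON. arm_command: Moves the arm, as the interface text tells. Its arguments: {"type":"object","properties":{"xyz":{"type":"array","items":{"type":"array","items":{"type":"number"}}},"spin":{"type":"array","items":{"type":"number"}},"jaw":{"type":"number"},"squeeze":{"type":"number"}},"required":["xyz","spin"]}

```bash
mkdir -p pics; ls; python3 - <<'E'
from cell import *
import cv2,numpy as np
print(observe())
for n in ("top","scene"):
    c=read_camera(n); cv2.imwrite(f"pics/{n}0.png",c["img"][:,:,::-1]); np.savez(f"{n}0.npz",**c)
    print(n,c["fx"],c["fy"],c["cx"],c["cy"],c["world_from_camera"].round(3).tolist(),[k for k in c])
E
```

```text
pics
{'time': 0.0, 'qpos': array([ 1.00497804e+00,  3.42726287e-01,  1.52502003e+00,  5.54454732e-07,
        1.27536790e+00, -1.46008583e-01]), 'qvel': array([-0.00095791,  0.00152085,  0.00010422, -0.00106606, -0.00078717,
       -0.00114241]), 'joint_efforts': array([-1.41138949e-03, -4.31255078e+01, -2.44216847e+01,  7.15755299e-02,
        5.60509705e-02, -1.38312971e-04]), 'tool_pos': array([0.21389557, 0.47930764, 0.40404184]), 'tool_rot': array([-3.14008735e+00, -2.21898378e-04,  2.72178263e+00]), 'contact_force': array([ 0.6567029 ,  0.68472818, -1.38839019]), 'torque': array([-0.04371777,  0.00343592,  0.01806347]), 'grip_force': 0.0, 'opening': 0.09131387035957605}
top 363.34642891644773 363.34642891644773 252.4687552372235 194.15999569006627 [[0.009, 0.998, -0.068, 0.365], [-1.0, 0.01, 0.016, -0.14], [0.016, 0.068, 0.998, 1.256], [0.0, 0.0, 0.0, 1.0]] ['img', 'depth', 'fx', 'fy', 'cx', 'cy', 'world_from_camera']
scene 470.29767608452585 470.29767608452585 258.15358146016035 191.8683870148692 [[0.517, 0.593, -0.617, -0.425], [-0.856, 0.34, -0.39, -0.688], [-0.021, 0.73, 0.684, 1.022], [0.0, 0.0, 0.0, 1.0]] ['img', 'depth', 'fx', 'fy', 'cx', 'cy', 'world_from_camera']
```

View pics/top0.png

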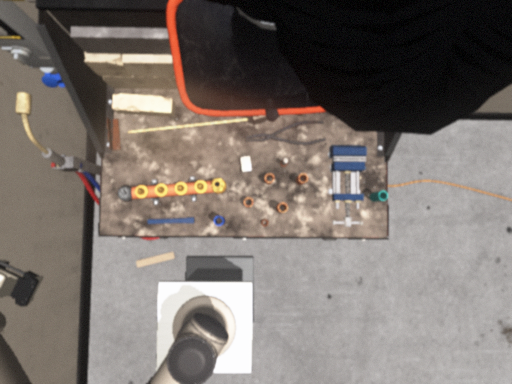

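View pics/scene0.png

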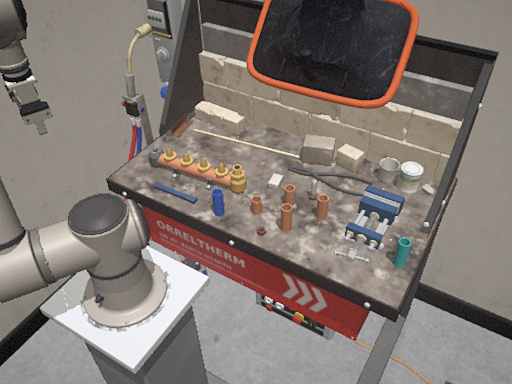

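The top view shows the header row at (125–220, 190), with the bright inlet at its right end (220,185), which is the low-y, nipple_4 end. The dark plug is at (125,192). The four copper stubs are near (269,178), (303,177), (249,202) and (282,207). A small copper ring at (264,222) and the blue and green tubes are not part of the job.

```bash
cat > h.py <<'E'
import numpy as np,cv2
def cloud(c):
    d=c["depth"]; v,u=np.mgrid[:d.shape[0],:d.shape[1]]
    p=np.stack([(u-c["cx"])/c["fx"]*d,-(v-c["cy"])/c["fy"]*d,-d],-1)
    T=c["world_from_camera"]; w=p@T[:3,:3].T+T[:3,3]; w[d==0]=np.nan
    return w
def ray(c,u,v,z):
    T=c["world_from_camera"]; r=T[:3,:3]@np.array([(u-c["cx"])/c["fx"],-(v-c["cy"])/c["fy"],-1])
    return T[:3,3]+r*(z-T[2,3])/r[2]
E
python3 - <<'E'
from h import *
c=np.load("top0.npz"); w=cloud(c)
t=w[225:230,120:330,2]; print("table z",np.nanmedian(w[215:230,120:140,2]), np.nanmedian(w[185:195,235:240,2]))
m=((w[...,2]>.02)&(w[...,2]<.13)).astype(np.uint8); m[:,:105]=0; m[:170]=0; m[235:]=0; m[:,325:]=0
n,l,s,ce=cv2.connectedComponentsWithStats(m)
for i in range(1,n):
    if s[i,4]<15: continue
    q=w[l==i]; zt=np.nanpercentile(q[:,2],85); 
    k=(l==i)&(w[...,2]>zt-.012); vv,uu=np.nonzero(k)
    (cx,cy),r=cv2.minEnclosingCircle(np.stack([uu,vv],1).astype(np.float32))
    print(s[i],ce[i].round(1),"ztop",round(zt,4),"max",np.nanmax(q[:,2]).round(4),"circ",round(cx,1),round(cy,1),round(r,1),ray(c,cx,cy,zt).round(4),"med",np.nanmean(w[k],0).round(4))
np.set_printoptions(linewidth=250)
print((w[174:202,115:228:1,2]*1000)[::2,::2].round(0).astype(int))
for n,b in(("top",(110,160,320,230)),("scene",(140,140,420,270))):
    a=np.load(n+"0.npz")["img"][b[1]:b[3],b[0]:b[2],::-1]; k=780//(b[2]-b[0])
    cv2.imwrite(f"pics/{n}z.png",cv2.resize(a,None,fx=k,fy=k,interpolation=cv2.INTER_CUBIC))
E
```

```text
table z 0.00018898175373949222 1.5583418076170474e-05
[264 174  10  10  47] [268.6 178.6] ztop 0.0652 max 0.0696 circ 268.9 178.3 4.7 [ 0.4993 -0.2124  0.0652] med [ 0.4997 -0.2122  0.0629]
[296 174  12  11  78] [301.8 178.8] ztop 0.0759 max 0.0805 circ 302.5 178.5 5.1 [ 0.4985 -0.3217  0.0759] med [ 0.4994 -0.3223  0.0726]
[ 118  178  109   24 1442] [171.3 189.6] ztop 0.0708 max 0.0976 circ 171.5 187.5 52.6 [0.4648 0.1058 0.0708] med [0.4633 0.0778 0.0725]
[244 198   9  10  31] [248.2 202.3] ztop 0.0528 max 0.0574 circ 248.2 202.2 4.7 [ 0.4202 -0.1449  0.0528] med [ 0.4209 -0.1445  0.0512]
[276 203  12  10  58] [282.  207.6] ztop 0.0895 max 0.094 circ 282.3 207.5 5.0 [ 0.4025 -0.2544  0.0895] med [ 0.403  -0.255   0.0874]
[214 216  11  10  51] [218.7 220.7] ztop 0.0903 max 0.0923 circ 218.3 220.8 4.9 [ 0.358  -0.0499  0.0903] med [ 0.3572 -0.0494  0.0882]
[[                   3                    0                    1 -9223372036854775808                    6                   -1                   -3 -9223372036854775808                    2                    1                   -
[... 16070 characters left out ...]
2                    4                    0                    4                    2                   -1                   -2
                    -3                    1                    0                    2                    1                    5                   12                    9                    4                    3                   -3
                     2                   -3                    4                    1                   -1                   -2                    0                   -2                   -1                   -1                   -4
                     3                    3]]<stdin>:13: RuntimeWarning: invalid value encountered in cast
```

>>> arm_command(
  xyz=[
    [17,-41,0],
    [17,-41,0],
    [17,-41,0],
    [17,-41,0],
    [17,-41,0],
    [17,-41,0],
    [17,-41,0],
    [17,-41,0],
    [40,-30,0],
    [40,-30,0],
    [0,0,0],
  ],
  spin=[-8.25,-8.25,-8.25,-8.25,-8.25,-8.25,-8.25,-8.25,0,0,0],
)

```text
time: 1.2
tool_pos: [0.4335, 0.0881, 0.4044]
tool_rot: [3.14, 0.001, 1.565]
contact_force: [-0.3, 1.4, 0.8]
opening: 0.0918
grip_force: 0.0
```

```bash
python3 - <<'E'
from cell import *
import cv2,numpy as np
c=read_camera("wrist"); cv2.imwrite("pics/w1.png",c["img"][:,:,::-1]); np.savez("w1.npz",**c)
c2=read_camera("top"); np.savez("top1.npz",**c2)
o=observe(); print(o["tool_pos"],o["tool_rot"],o["time"])
print(c["fx"],c["world_from_camera"].round(3))
E
```

```text
[0.43034763 0.09062605 0.40404161] [-3.13973316e+00 -1.07134680e-04  1.56751352e+00] 1.3
285.68851248163526 [[ 1.     0.006  0.001  0.435]
 [-0.006  0.967  0.253  0.158]
 [ 0.001 -0.253  0.967  0.384]
 [ 0.     0.     0.     1.   ]]
```

View pics/w1.png

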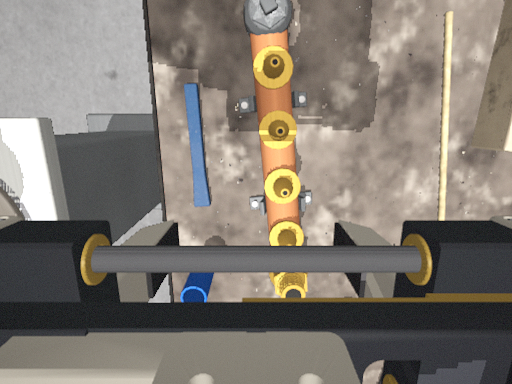

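The wrist view shows the collars at about (273,67), (278,130), (283,186) and (286,238). The steel plug is at the top (268,12) and the inlet at the bottom (292,285), so nipple_4 is next to the inlet. Next I measure the collars on the z=58 mm plane.

```bash
cat >> h.py <<'E'
def nip(c,b=(235,330,35,262)):
    hsv=cv2.cvtColor(c["img"],cv2.COLOR_RGB2HSV); m=cv2.inRange(hsv,(19,110,60),(36,255,255))
    k=np.zeros_like(m); k[b[2]:b[3],b[0]:b[1]]=255; m&=k
    out=[]
    for q in cv2.findContours(m,cv2.RETR_EXTERNAL,cv2.CHAIN_APPROX_NONE)[0]:
        if cv2.contourArea(q)<250: continue
        q=cv2.convexHull(q)[:,0].astype(float)
        P=np.array([ray(c,u,v,.058) for u,v in q])[:,:2]
        A=np.c_[2*P,np.ones(len(P))]; s=np.linalg.lstsq(A,(P**2).sum(1),rcond=None)[0]
        out.append([*s[:2],np.sqrt(s[2]+s[0]**2+s[1]**2)])
    return np.array(sorted(out,key=lambda a:-a[1])),m
E
python3 - <<'E'
from h import *
np.set_printoptions(suppress=True,precision=4)
c=np.load("w1.npz"); n,m=nip(c); print(n); print(np.diff(n[:,:2],axis=0),np.hypot(*np.diff(n[:,:2],axis=0).T))
c=np.load("top1.npz"); 
w=cloud(np.load("top0.npz")); 
for b in [(130,152),(153,170),(172,190),(192,209)]:
    s=w[174:200,b[0]:b[1]].reshape(-1,3); s=s[s[:,2]>.07]; print("top depth tip",s.mean(0), len(s))
wc=np.load("w1.npz"); w=cloud(wc)
for y in n[:,1]:
    s=w.reshape(-1,3); d=np.abs(s[:,1]-y)<.02; e=s[d&(s[:,2]>.078)&(s[:,2]<.1)]; print("wrist depth tip",e.mean(0),e[:,2].max(),len(e))
E
```

```text
[[0.4528 0.2109 0.0211]
 [0.4587 0.1462 0.021 ]
 [0.465  0.0819 0.0213]
 [0.471  0.0178 0.0213]]
[[ 0.0059 -0.0648]
 [ 0.0063 -0.0642]
 [ 0.006  -0.0641]] [0.065  0.0645 0.0644]
top depth tip [0.4514 0.2054 0.0805] 32
top depth tip [0.4569 0.1406 0.0802] 33
top depth tip [0.4634 0.0767 0.0803] 34
top depth tip [0.4686 0.0129 0.0797] 35
wrist depth tip [0.4524 0.2104 0.0843] 0.08873972341053443 212
wrist depth tip [0.4583 0.1472 0.0843] 0.08933411909354749 176
wrist depth tip [0.4642 0.0836 0.0842] 0.08859443106954662 151
wrist depth tip [0.4705 0.0222 0.082 ] 0.08746694751914469 69
```

>>> arm_command(
  xyz=[
    [2,-45,0],
    [2,-45,0],
    [2,-45,0],
    [2,-45,0],
    [2,-45,0],
    [2,-45,0],
    [2,-45,0],
    [6,-35,0],
    [0,0,0],
    [0,0,0],
  ],
  spin=[0,0,0,0,0,0,0,0,0,0],
)

```text
time: 2.3
tool_pos: [0.4498, -0.2577, 0.4043]
tool_rot: [-3.141, -0.001, 1.57]
contact_force: [0.4, -0.3, -0.2]
opening: 0.0916
grip_force: 0.0
```

```bash
cat >> h.py <<'E'
def snap(k,n="wrist"):
    from cell import read_camera
    c=read_camera(n); cv2.imwrite(f"pics/{k}.png",c["img"][:,:,::-1]); np.savez(f"{k}.npz",**c); return c
E
python3 - <<'E'
from h import *
from cell import observe
snap("w2"); o=observe(); print(o["tool_pos"],o["tool_rot"],o["time"])
E
```

```text
[ 0.44983639 -0.25705198  0.40449958] [-3.14079202e+00 -1.30148567e-03  1.57098232e+00] 2.35
```

View pics/w2.png

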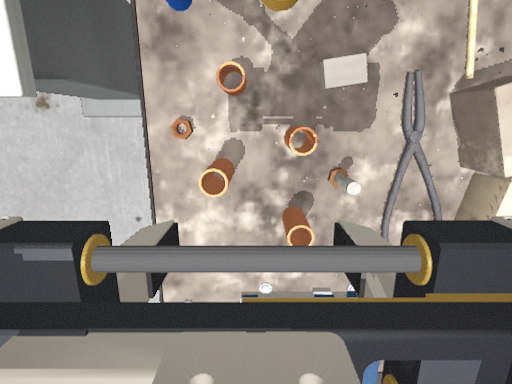

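The rims in this view are: 52 at (231,76), 64 at (302,140), 88 at (214,182), 76 at (300,236). Small copper fittings, not part of the job, lie at (181,128) and (338,178).

```bash
cat >> h.py <<'E'
def rim(c,u,v,h,R=22):
    w=cloud(c); d=np.abs(w[...,2]-h)<.008
    yy,xx=np.nonzero(d); k=np.hypot(xx-u,yy-v)<R; P=np.array([ray(c,a,b,h)[:2] for a,b in zip(xx[k],yy[k])])
    H=cv2.convexHull(P.astype(np.float32))[:,0].astype(float)
    s=np.linalg.lstsq(np.c_[2*H,np.ones(len(H))],(H**2).sum(1),rcond=None)[0]
    return s[0],s[1],np.sqrt(s[2]+s[0]**2+s[1]**2),np.median(w[...,2][yy[k],xx[k]]),k.sum()
E
python3 - <<'E'
from h import *
np.set_printoptions(suppress=True,precision=4)
c=np.load("w2.npz")
for n,u,v,h in((52,231,76,.052),(64,302,140,.064),(88,214,182,.088),(76,300,236,.076)): print(n,np.array(rim(c,u,v,h)))
w=cloud(c); s=w[165:197,325:362].reshape(-1,3); s=s[s[:,2]>.01]; print(s.min(0),s.max(0))
E
```

```text
52 [  0.4218  -0.1419   0.0156   0.0511 285.    ]
64 [  0.5009  -0.2098   0.0156   0.063  265.    ]
88 [  0.4043  -0.2511   0.0157   0.087  295.    ]
76 [  0.5005  -0.3169   0.0155   0.0744 217.    ]
[ 0.548  -0.2709  0.01  ] [ 0.5668 -0.2507  0.0708]
```

>>> arm_command(
  xyz=[
    [-23,3,0],
    [-23,3.5,0],
    [0,0,-40],
    [0,0,-40],
    [0,0,-40],
    [0,0,-35],
    [0,0,-20],
    [0,0,-10],
    [0,0,0],
    [0,0,0],
  ],
  spin=[0,0,0,0,0,0,0,0,0,0],
)

```text
time: 3.35
tool_pos: [0.4044, -0.2516, 0.2208]
tool_rot: [3.14, 0.001, 1.571]
contact_force: [1.0, 0.0, -0.9]
opening: 0.0919
grip_force: 0.0
```

>>> arm_command(
  xyz=[
    [0,0,0],
    [0,0,0],
    [0,0,0],
    [0,0,0],
    [0,0,0],
    [0,0,0],
    [0,0,0],
    [0,0,0],
  ],
  spin=[0,0,0,0,0,0,0,0],
  jaw=-1,
  squeeze=20,
)

```text
time: 4.15
tool_pos: [0.4039, -0.2521, 0.2197]
tool_rot: [-3.142, -0.0, 1.57]
contact_force: [0.6, -0.1, 1.0]
opening: 0.0325
grip_force: 0.0
```

>>> arm_command(
  xyz=[
    [0,0,0],
    [0,0,0],
    [0,0,20],
    [0,0,40],
    [0,0,40],
    [0,0,40],
    [0,0,10],
  ],
  spin=[0,0,0,0,0,0,0],
)

```text
time: 4.85
tool_pos: [0.4044, -0.2524, 0.3738]
tool_rot: [3.136, 0.005, 1.57]
contact_force: [-0.2, -0.7, -0.9]
opening: 0.0308
grip_force: 20.0
```

>>> arm_command(
  xyz=[
    [4,22,0],
    [4,42,0],
    [4,42,0],
    [4,42,0],
    [4,42,0],
    [4,42,0],
    [4,42,0],
    [4,42,0],
    [4,42,0],
    [4,42,0],
    [4,42,0],
    [4,20,0],
    [0,0,0],
    [0,0,0],
    [0,0,0],
  ],
  spin=[0,0,0,0,0,0,0,0,0,0,0,0,0,0,0],
)

```text
time: 6.35
tool_pos: [0.4518, 0.209, 0.3692]
tool_rot: [-3.14, 0.001, 1.569]
contact_force: [0.4, 0.5, -1.6]
opening: 0.031
grip_force: 20.0
```

```bash
python3 - <<'E'
from h import *
from cell import observe
snap("w3"); o=observe(); print(o["tool_pos"],o["time"],o["contact_force"])
s=snap("s3","scene"); cv2.imwrite("pics/s3c.png",cv2.resize(s["img"][60:230,90:290,::-1],None,fx=3,fy=3))
E
```

```text
[0.4519071  0.2088936  0.36945124] 6.4 [-0.47525695 -0.1003158  -2.48159272]
```

View pics/s3c.png

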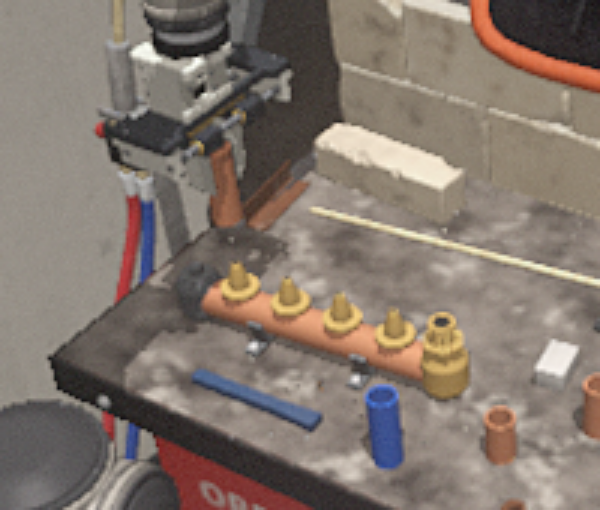

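The crop shows the 88 stub hanging upright in the gripper at crop pixel (228,190), above the plugged end of the header. All four nipples are free.

>>> arm_command(
  xyz=[
    [0,0,-20],
    [0,0,-25],
    [0,0,-13],
    [0,0,-5],
    [0,0,-5],
    [0,0,-5],
    [0,0,-5],
    [0,0,0],
  ],
  spin=[0,0,0,0,0,0,0,0],
)

```text
time: 7.25
tool_pos: [0.4519, 0.2099, 0.2914]
tool_rot: [-3.141, 0.0, 1.57]
contact_force: [0.5, -0.5, -0.6]
opening: 0.0308
grip_force: 20.0
```

>>> arm_command(
  xyz=[
    [0,0,-3],
    [0,0,-3],
    [0,0,-3],
    [0,0,0],
  ],
  spin=[0,0,0,0],
)

```text
time: 7.65
tool_pos: [0.452, 0.21, 0.2824]
tool_rot: [-3.142, -0.0, 1.57]
contact_force: [1.0, 0.4, -1.9]
opening: 0.0312
grip_force: 20.0
```

>>> arm_command(
  xyz=[
    [0,0,-2],
    [0,0,-2],
    [0,0,0],
  ],
  spin=[0,0,0],
)

```text
time: 7.95
tool_pos: [0.452, 0.2099, 0.2786]
tool_rot: [3.141, -0.0, 1.57]
contact_force: [0.5, 1.5, -1.9]
opening: 0.0308
grip_force: 20.0
```

>>> arm_command(
  xyz=[
    [0,0,0],
    [0,0,0],
    [0,0,0],
    [0,0,0],
    [0,0,0],
    [0,0,0],
  ],
  spin=[0,0,0,0,0,0],
  jaw=1,
)

```text
time: 8.55
tool_pos: [0.452, 0.2099, 0.2788]
tool_rot: [3.141, 0.0, 1.57]
contact_force: [-0.2, 1.3, -0.8]
opening: 0.0745
grip_force: 0.0
```

>>> arm_command(
  xyz=[
    [0,0,20],
    [0,0,40],
    [0,0,40],
    [0,0,25],
    [0,0,0],
  ],
  spin=[0,0,0,0,0],
)

```text
time: 9.05
tool_pos: [0.4525, 0.2101, 0.4076]
tool_rot: [3.134, -0.002, 1.57]
contact_force: [0.1, 0.1, -0.2]
opening: 0.0913
grip_force: 0.0
```

```bash
python3 - <<'E'
from h import *
from cell import observe
c=snap("w4"); o=observe(); print(o["tool_pos"],o["time"],o["contact_force"])
w=cloud(c); k=w[(np.abs(w[...,0]-.4525)<.025)&(np.abs(w[...,1]-.211)<.025)&(w[...,2]>.12)&(w[...,2]<.2)]
print(k.mean(0) if len(k) else 0,np.percentile(k[:,2],[5,50,95]),len(k))
E
```

```text
[0.45204115 0.20996342 0.4052727 ] 9.1 [ 0.29265226 -0.5567342   0.54159834]
[0.45217773 0.21020199 0.13817731] [0.12257767 0.14178913 0.14597219] 731
```

View pics/w4.png

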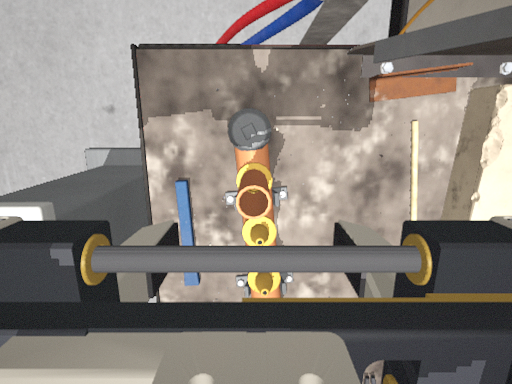

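The 88 stub is seated on nipple_1: its rim is at (253,203) and its top measures about 0.146 m, which is 58+88 mm. Next is stub_76.

>>> arm_command(
  xyz=[
    [4,-25,0],
    [4,-42,0],
    [4,-42,0],
    [4,-42,0],
    [4,-42,0],
    [4,-42,0],
    [4,-42,0],
    [4,-42,0],
    [4,-42,0],
    [4,-42,0],
    [4,-42,0],
    [4,-42,0],
    [0,-40,0],
    [0,0,0],
  ],
  spin=[0,0,0,0,0,0,0,0,0,0,0,0,0,0],
)

```text
time: 10.5
tool_pos: [0.4992, -0.3214, 0.4011]
tool_rot: [-3.139, -0.0, 1.565]
contact_force: [-0.1, 0.9, -1.1]
opening: 0.0918
grip_force: 0.0
```

>>> arm_command(
  xyz=[
    [0,0,-40],
    [0,0,-40],
    [0,0,-40],
    [0,0,-40],
    [0,0,-20],
    [0,0,-14],
    [0,0,0],
    [0,0,0],
  ],
  spin=[0,0,0,0,0,0,0,0],
)

```text
time: 11.3
tool_pos: [0.5002, -0.317, 0.2102]
tool_rot: [3.141, 0.0, 1.57]
contact_force: [0.4, -0.3, 1.1]
opening: 0.092
grip_force: 0.0
```

>>> arm_command(
  xyz=[
    [0,0,0],
    [0,0,0],
    [0,0,0],
    [0,0,0],
    [0,0,0],
    [0,0,0],
    [0,0,0],
    [0,0,0],
    [0,0,0],
    [0,0,0],
  ],
  spin=[0,0,0,0,0,0,0,0,0,0],
  jaw=-1,
)

```text
time: 12.3
tool_pos: [0.5, -0.3171, 0.2097]
tool_rot: [3.141, 0.0, 1.57]
contact_force: [1.2, 0.6, -0.1]
opening: 0.0302
grip_force: 19.9
```

>>> arm_command(
  xyz=[
    [0,0,20],
    [0,0,40],
    [0,0,40],
    [0,0,40],
    [0,0,20],
    [-3,22,0],
    [-4,42,0],
    [-4,42,0],
    [-4,42,0],
    [-4,42,0],
    [-4,42,0],
    [-4,42,0],
    [-4,42,0],
    [-4,42,0],
    [-4,42,0],
    [-3,42,0],
    [0,21,0],
    [0,0,0],
    [0,0,0],
    [0,0,0],
  ],
  spin=[0,0,0,0,0,0,0,0,0,0,0,0,0,0,0,0,0,0,0,0],
)

```text
time: 14.3
tool_pos: [0.458, 0.1451, 0.3696]
tool_rot: [-3.141, 0.0, 1.569]
contact_force: [0.2, 0.0, -1.2]
opening: 0.0311
grip_force: 19.9
```

>>> arm_command(
  xyz=[
    [0,0,-20],
    [0,0,-30],
    [0,0,-18],
    [0,0,-6],
    [0,0,-6],
    [0,0,-5],
    [0,0,-5],
    [0,0,0],
  ],
  spin=[0,0,0,0,0,0,0,0],
)

```text
time: 15.1
tool_pos: [0.4582, 0.1462, 0.2799]
tool_rot: [3.14, -0.001, 1.569]
contact_force: [1.0, 3.9, -1.3]
opening: 0.0309
grip_force: 20.0
```

>>> arm_command(
  xyz=[
    [0,0,-3],
    [0,0,-3],
    [0,0,-3],
    [0,0,-2],
    [0,0,0],
  ],
  spin=[0,0,0,0,0],
)

```text
time: 15.6
tool_pos: [0.4581, 0.1463, 0.2686]
tool_rot: [3.141, -0.001, 1.57]
contact_force: [1.4, 5.0, -1.7]
opening: 0.0305
grip_force: 20.0
```

>>> arm_command(
  xyz=[
    [0,0,0],
    [0,0,0],
    [0,0,0],
    [0,0,0],
    [0,0,0],
    [0,0,0],
  ],
  spin=[0,0,0,0,0,0],
  jaw=1,
)

```text
time: 16.2
tool_pos: [0.4579, 0.1459, 0.2687]
tool_rot: [-3.142, 0.0, 1.57]
contact_force: [0.6, -0.5, 0.6]
opening: 0.0741
grip_force: 0.0
```

>>> arm_command(
  xyz=[
    [0,0,20],
    [0,0,40],
    [0,0,40],
    [0,0,35],
    [0,0,0],
  ],
  spin=[0,0,0,0,0],
)

```text
time: 16.7
tool_pos: [0.4587, 0.1461, 0.4085]
tool_rot: [3.132, -0.001, 1.57]
contact_force: [-0.7, 0.8, -0.1]
opening: 0.0918
grip_force: 0.0
```

```bash
cat >> h.py <<'E'
def seat(k,pts):
    from cell import observe
    c=snap(k); o=observe(); print(o["tool_pos"],o["time"]); w=cloud(c)
    for x,y in pts:
        q=w[(np.abs(w[...,0]-x)<.025)&(np.abs(w[...,1]-y)<.025)&(w[...,2]>.1)&(w[...,2]<.2)]
        if len(q): print(q.mean(0).round(4),np.percentile(q[:,2],[5,50,75,90,97]).round(4),len(q))
E
python3 -c "
from h import *
seat('w5',[(.4588,.1465),(.4527,.211)])"
```

```text
[0.45816484 0.14596736 0.40593692] 16.75
[0.4583 0.1454 0.1235] [0.104  0.1273 0.1329 0.1336 0.1341] 748
[0.4509 0.2093 0.1378] [0.1091 0.1446 0.1453 0.1459 0.1464] 607
```

>>> arm_command(
  xyz=[
    [4,-25,0],
    [5,-42,0],
    [5,-42,0],
    [5,-42,0],
    [5,-42,0],
    [5,-42,0],
    [5,-42,0],
    [5,-42,0],
    [3,-36.5,0],
    [0,0,0],
    [0,0,0],
  ],
  spin=[0,0,0,0,0,0,0,0,0,0,0],
)

```text
time: 17.85
tool_pos: [0.4997, -0.21, 0.4021]
tool_rot: [-3.139, -0.002, 1.568]
contact_force: [-0.6, 0.4, -0.3]
opening: 0.0919
grip_force: 0.0
```

>>> arm_command(
  xyz=[
    [0,0,-40],
    [0,0,-40],
    [0,0,-40],
    [0,0,-40],
    [0,0,-25],
    [0,0,-15],
    [0,0,0],
    [0,0,0],
  ],
  spin=[0,0,0,0,0,0,0,0],
)

```text
time: 18.65
tool_pos: [0.5001, -0.2085, 0.2039]
tool_rot: [-3.141, -0.0, 1.571]
contact_force: [-0.0, 0.6, 1.1]
opening: 0.0918
grip_force: 0.0
```

>>> arm_command(
  xyz=[
    [0,0,0],
    [0,0,0],
    [0,0,0],
    [0,0,0],
    [0,0,0],
    [0,0,0],
    [0,0,0],
    [0,0,0],
    [0,0,0],
    [0,0,0],
  ],
  spin=[0,0,0,0,0,0,0,0,0,0],
  jaw=-1,
)

```text
time: 19.65
tool_pos: [0.5, -0.2096, 0.2037]
tool_rot: [3.141, 0.0, 1.57]
contact_force: [1.1, 0.4, 0.4]
opening: 0.0324
grip_force: 20.0
```

>>> arm_command(
  xyz=[
    [0,0,20],
    [0,0,40],
    [0,0,40],
    [0,0,40],
    [0,0,20],
    [-4,20,0],
    [-5,42,0],
    [-5,42,0],
    [-5,42,0],
    [-5,42,0],
    [-5,42,0],
    [-5,40,0],
    [-2,21.5,0],
    [0,0,0],
    [0,0,0],
    [0,0,0],
  ],
  spin=[0,0,0,0,0,0,0,0,0,0,0,0,0,0,0,0],
)

```text
time: 21.25
tool_pos: [0.4641, 0.0811, 0.3636]
tool_rot: [-3.142, 0.0, 1.569]
contact_force: [-0.0, -0.7, -0.4]
opening: 0.0322
grip_force: 20.0
```

>>> arm_command(
  xyz=[
    [0,0,-20],
    [0,0,-30],
    [0,0,-18],
    [0,0,-6],
    [0,0,-6],
    [0,0,-5],
    [0,0,-5],
    [0,0,0],
  ],
  spin=[0,0,0,0,0,0,0,0],
)

```text
time: 22.05
tool_pos: [0.4639, 0.0819, 0.2736]
tool_rot: [-3.142, 0.0, 1.57]
contact_force: [-0.5, 0.3, -0.9]
opening: 0.0326
grip_force: 20.0
```

>>> arm_command(
  xyz=[
    [0,0,-3],
    [0,0,-3],
    [0,0,-3],
    [0,0,-2],
    [0,0,0],
  ],
  spin=[0,0,0,0,0],
)

```text
time: 22.55
tool_pos: [0.4639, 0.0819, 0.2624]
tool_rot: [-3.141, 0.0, 1.57]
contact_force: [-0.7, 0.5, -1.3]
opening: 0.0328
grip_force: 20.0
```

>>> arm_command(
  xyz=[
    [0,0,0],
    [0,0,0],
    [0,0,0],
    [0,0,0],
    [0,0,0],
    [0,0,0],
  ],
  spin=[0,0,0,0,0,0],
  jaw=1,
)

```text
time: 23.15
tool_pos: [0.464, 0.0819, 0.2628]
tool_rot: [3.141, 0.0, 1.57]
contact_force: [0.6, 0.6, 0.3]
opening: 0.0757
grip_force: 0.0
```

>>> arm_command(
  xyz=[
    [0,0,20],
    [0,0,40],
    [0,0,40],
    [0,0,41],
    [0,0,0],
  ],
  spin=[0,0,0,0,0],
)

```text
time: 23.65
tool_pos: [0.4648, 0.082, 0.409]
tool_rot: [3.131, -0.0, 1.57]
contact_force: [0.9, 0.5, 0.6]
opening: 0.092
grip_force: 0.0
```

```bash
python3 -c "
from h import *
seat('w6',[(.4649,.0818),(.4588,.1465),(.4527,.211)])"
```

```text
[0.46425911 0.08195877 0.40621111] 23.7
[0.4636 0.0817 0.1157] [0.1022 0.1198 0.1212 0.1218 0.1223] 546
[0.4573 0.1446 0.1288] [0.1076 0.1328 0.1335 0.1339 0.1344] 499
[0.452  0.2112 0.1322] [0.1048 0.1371 0.145  0.1457 0.1464] 1301
```

>>> arm_command(
  xyz=[
    [-6,-20,0],
    [-8,-42,0],
    [-8,-42,0],
    [-8,-42,0],
    [-8,-42,0],
    [-5,-36,0],
    [0,0,0],
    [0,0,-40],
    [0,0,-40],
    [0,0,-40],
    [0,0,-40],
    [0,0,-30],
    [0,0,-20],
    [0,0,0],
    [0,0,0],
  ],
  spin=[0,0,0,0,0,0,0,0,0,0,0,0,0,0,0],
)

```text
time: 25.2
tool_pos: [0.4208, -0.1415, 0.1934]
tool_rot: [-3.14, -0.001, 1.57]
contact_force: [0.2, -0.6, 1.1]
opening: 0.0919
grip_force: 0.0
```

>>> arm_command(
  xyz=[
    [0,0,0],
    [0,0,0],
    [0,0,0],
    [0,0,0],
    [0,0,0],
    [0,0,0],
    [0,0,0],
    [0,0,0],
    [0,0,0],
    [0,0,0],
  ],
  spin=[0,0,0,0,0,0,0,0,0,0],
  jaw=-1,
)

```text
time: 26.2
tool_pos: [0.421, -0.1421, 0.1937]
tool_rot: [3.142, -0.0, 1.57]
contact_force: [-0.0, 0.6, 0.6]
opening: 0.0322
grip_force: 20.0
```

>>> arm_command(
  xyz=[
    [0,0,20],
    [0,0,40],
    [0,0,40],
    [0,0,40],
    [0,0,20],
    [8,20,0],
    [11,40,0],
    [11,40,0],
    [11,39,0],
    [8.5,20,0],
    [0,0,0],
    [0,0,0],
    [0,0,0],
  ],
  spin=[0,0,0,0,0,0,0,0,0,0,0,0,0],
)

```text
time: 27.5
tool_pos: [0.4702, 0.0162, 0.3536]
tool_rot: [-3.141, 0.0, 1.569]
contact_force: [-0.9, 0.2, -0.5]
opening: 0.0323
grip_force: 20.0
```

>>> arm_command(
  xyz=[
    [0,0,-20],
    [0,0,-30],
    [0,0,-18],
    [0,0,-6],
    [0,0,-6],
    [0,0,-5],
    [0,0,-5],
    [0,0,0],
  ],
  spin=[0,0,0,0,0,0,0,0],
)

```text
time: 28.3
tool_pos: [0.4704, 0.0169, 0.2636]
tool_rot: [-3.141, 0.0, 1.57]
contact_force: [0.1, 0.8, 0.0]
opening: 0.0322
grip_force: 20.0
```

>>> arm_command(
  xyz=[
    [0,0,-3],
    [0,0,-3],
    [0,0,-3],
    [0,0,-2],
    [0,0,0],
  ],
  spin=[0,0,0,0,0],
)

```text
time: 28.8
tool_pos: [0.4704, 0.0169, 0.2524]
tool_rot: [-3.141, -0.0, 1.57]
contact_force: [0.4, -0.2, -0.9]
opening: 0.0323
grip_force: 20.0
```

>>> arm_command(
  xyz=[
    [0,0,0],
    [0,0,0],
    [0,0,0],
    [0,0,0],
    [0,0,0],
    [0,0,0],
  ],
  spin=[0,0,0,0,0,0],
  jaw=1,
)

```text
time: 29.4
tool_pos: [0.4705, 0.0169, 0.2528]
tool_rot: [3.141, 0.0, 1.57]
contact_force: [0.5, -1.2, -0.1]
opening: 0.0755
grip_force: 0.0
```

>>> arm_command(
  xyz=[
    [0,0,20],
    [0,0,40],
    [0,0,40],
    [0,0,50],
    [-10,-30,0],
    [-10,-40,0],
    [0,0,0],
    [0,0,0],
  ],
  spin=[0,0,0,0,0,0,0,0],
)

```text
time: 30.2
tool_pos: [0.4503, -0.0535, 0.4028]
tool_rot: [3.141, -0.0, 1.568]
contact_force: [-0.1, 0.6, -0.9]
opening: 0.0919
grip_force: 0.0
```

```bash
python3 -c "
from h import *
seat('w7',[(.471,.017),(.4649,.0818),(.4588,.1465),(.4527,.211)])
s=snap('s7','scene'); cv2.imwrite('pics/s7c.png',cv2.resize(s['img'][100:260,110:310,::-1],None,fx=3.5,fy=3.5))"
```

```text
[ 0.45043588 -0.05291428  0.40264821] 30.25
[0.471  0.0177 0.1085] [0.1036 0.1091 0.1096 0.11   0.1104] 365
[0.4639 0.082  0.1161] [0.1022 0.1201 0.1213 0.1218 0.1223] 815
```

View pics/w7.png

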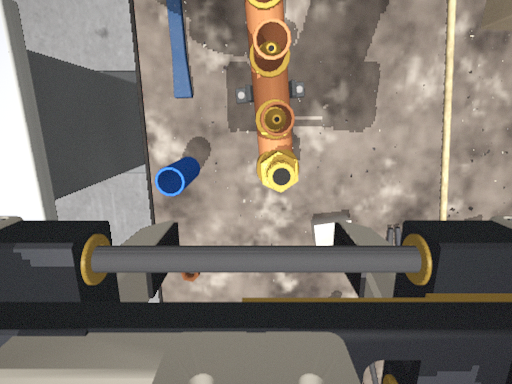

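View pics/s7c.png

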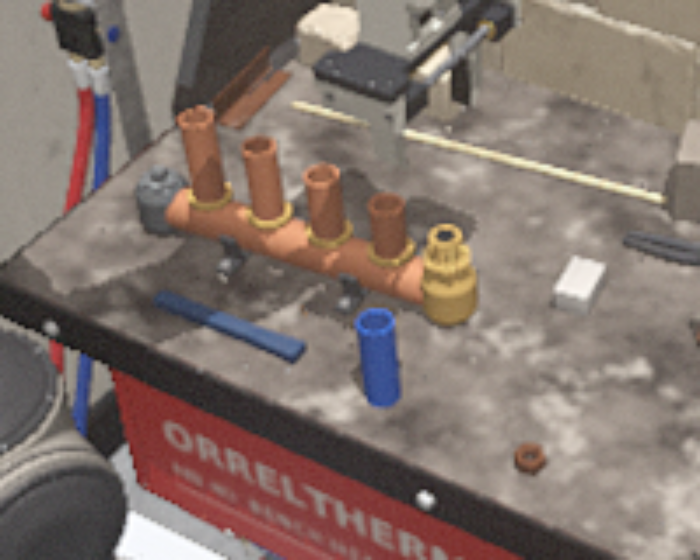

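All four stubs stand on their collars. In the scene crop the tops step down from (198,115) at the plugged end to (385,205) beside the inlet. The measured tops are 146, 134, 122 and 110 mm, as expected for fully seated stubs, and the gripper is clear.

```bash
python3 -c "
from cell import *
print(hand_in())"
```

```text
the job is handed in; nothing more can be done
None
```

The job is handed in: all four stubs are fully down on their collars, rising in order from the 52 mm stub beside the inlet (nipple_4) to the 88 mm stub at the plugged end (nipple_1), in about 30 s of robot time.

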